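# Clamp a hex bar red face up in the ratchet fixture of an inspection bench

### The job

Roll the grey hexagonal bar over on the clamp's rubber mat, one face at a time, until its red face is on top. Then clamp it end to end between the two jaws by pumping the red lever handle in full strokes, so that the moving jaw ratchets forward one tooth each: stop when the bar is pressed against the fixed jaw and the orange spring pad is visibly pushed in but not bottomed, and let go. Do not push the moving jaw by hand, and leave the lens, the jar and the white block alone.

Things in the scene. Friction and masses are not known exactly. Their poses are not given: they have to be found in the camera images.
- clamp: White clamp base plate, 200 x 450 x 16 mm, fixed to the bench. Origin on the bench at mid-width; plate x -100..+100, y -240..+210 mm. Black rubber mat on it: x -95..+95, y -210..+18 mm, top 18 mm above the bench. Clamping is along base y: fixed jaw at the -y end, toothed rack and lever at the +y end. Base yaw within 0.15 rad of the world's.
- bar_center (a point): Centre of the loose grey hex bar, 45 mm across flats, 52 across corners, 140 long, 0.2-0.45 kg, lying along base y on a grippy mat. Frame: z out of its red face, y along it. At the start red looks to base +x, 30 deg down: two rolls towards the robot (-x), 26 mm each, bring it up. Push it 36 mm above the mat and follow it up and round its lower edge for 35-40 deg: it then drops onto the next face.
- stop_jaw: Fixed blue jaw, 130 mm wide (base x), 15 mm thick, standing 46 mm above the mat.
- stop_face (a point): Middle of the fixed jaw's clamping face, which looks to the base's +y.
- carriage: Moving part of the clamp: toothed steel rack, blue jaw plate (130 mm wide, 48 mm above the mat) and orange pad. Slides along base -y towards the bar; two spring pawls keep it from going back. Not to be pushed by hand.
- pad_face (a point): Middle of the clamping face of the orange pad, which looks to the base's -y towards the bar. Pad 130 mm wide, 10 mm thick, 40 mm high.
- pad (a joint): How far the orange pad is pushed back into the moving jaw against its springs, m: 0 free, 0.022 bottomed. Springs: 6 N plus 0.3 N per mm. After each stroke the jaw may settle back by up to 3 mm.
- lever (a joint): Lever angle, rad, about an upright pivot 170 mm from the handle, on its base +x side. At 0 the lever lies along base x. Stops at -0.125 and +0.125; positive moves the handle to base -y and drives the jaw. Each full stroke from stop to stop (42 mm at the handle) advances the jaw one tooth, 12 mm; ending over 0.03 rad short of either stop may not catch. Needs 3 to 10 N; stays where left.
- handle (a point): Point to hold on the lever's red handle: an upright round grip 24 mm across, from 56 to 131 mm above the bench; this point is on its axis at 98 mm. Free space all round it.
- objective_mid (a point): Middle of a black lens standing on the bench, 48 mm across, 64 mm tall. Leave alone.
- jar_mid (a point): Middle of a sample jar with a blue cap, 56 mm across, 80 mm tall. Leave alone.
- gauge_block_mid (a point): Middle of a white ceramic block, 90 x 35 x 25 mm. Leave alone.
There are look-alikes about, which are no part of the job. Of the things that look like the part that bears bar_center, the largest one is meant.

How it is judged:
By the outcome, as a careful person would: the job done as asked, in the order asked, and still so for the second after the job is handed in, with the robot touching nothing.
It also fails if it takes over 72 s, if anything falls off the work surface, if the arm or the gripper's body presses on something with over 40 N, if the wrist force passes 120 N, or if a joint passes its speed limit or range.

### The arm

A 7-joint arm with a two-finger parallel gripper is mounted at the origin on the work surface. World frame = base frame: x ahead of the robot, y to its left, z up, the work surface at z = 0. Lengths are in m, angles in rad, forces in N, time in s.
With the tool pointing down it reaches from about 0.4 to 0.875 m from the base axis. Payload 19.3 kg.
Tool frame: the origin (TCP) lies at the very end of the fingers, on their centre line; the grasp point (between the pads) lies 19 mm behind it; z points along the fingers, y is the line along which they close (so a half turn about z gives the same grasp; the last joint's range is limited). The gripper opens to 85 mm and grips with 20 to 120 N. Pads are 22 mm wide; open, the fingers measure 114 mm over their backs; the gripper's body (76 mm by 85 mm) begins 54 mm behind the grasp point. The pads swing forward as they close: fully open they stand 13 mm farther back than shut.
Start: joints at [1.125, 0.521, -0.036, 1.599, 0.021, 1.021, -0.113], TCP at [0.229, -0.581, 0.231] pointing down, gripper open.
Joint ranges: [-2.91, 2.91], [-0.3, 2.13], [-1.5, 1.42], [0.17, 2.43], [-1.26, 4.41], [0.16, 1.93], [-2.52, 2.52]. Speed limits (rad/s): [1.89, 1.89, 2.39, 2.39, 3.01, 3.01, 3.01].

### API

Orientations are given as [roll, pitch, yaw] about the fixed x, y, z axes, in that order (R = Rz(yaw) Ry(pitch) Rx(roll)).
In Python, from workcell import monitor, optics, job_done gives the robot as it stands.
- The arm moves only by the shell command python3 -m handwheel 'ROWS' [FORCE]. ROWS is JSON, a list of rows, each an object of numbers: "dx", "dy", "dz": the shift along the tool's x, y, z in cm; "wx", "wy", "wz": the turn, a rotation vector about the tool's x, y, z in rad; "claw": the opening in per cent of the stroke, from 0 (shut) to 100 (fully open). A call has 1 to 8 rows; each row shifts and turns the commanded pose from where the row before left it, along the tool's axes as they then stand; what a row does not reach is not made up. A row lasts 1/8 s, in which the tool goes at most 62.5 mm and 10.7 degrees, less where a joint would pass 70% of its speed; a pose out of reach is approached as far as the arm can. A call with a gripper value outside its range is refused whole. The fingers move at their own pace and stop on an object; FORCE is the grip in N (left out, the last holds). Time passes only in rows, so rows that do not move let the fingers close. It gives the time, the measured TCP pose, the force, the opening and the grip force at its end, in the units of the state.
- monitor.observe(): the state, without advancing time (a new reading comes with each control period).
- optics.grab_frame(name): name is "side" or "top"; returns a dict with "frame" (384x512x3 uint8, blue, green, red), "fovy" (degrees; the focal length in pixels is half the picture's height over the tangent of half this angle, whatever the lens; pixels are square), "cx", "cy" (the principal point, pixels), "R" (3x3) and "t" (3): a world point X has camera coordinates R X + t. Camera axes: x right, y down, z forward; pixel columns grow to the right and rows downward; lengths in m; the calibration is good to about 2 mm. A picture is of the moment at which its call begins. There is no depth.
- job_done(): hands the job in; it is judged then, once.
Trained networks look in the newest picture that a camera, given by its name, has taken for a name from the list of things; names that differ only in an ending like _2 or _b are one class to them, and where a whole thing is asked for, a point or a joint stands for the part that bears it (a point fixed in the world has none). Each returns a list of dicts, best first, with "p" (0 to 1); they miss things now and then, are a little off and sometimes report something else, mostly with a low value. They report only what shows in the picture. A call takes as long as a camera call. They do not tell look-alikes from the thing itself.
- optics.masks_of(name, camera): "region" (384x512 bool, what is visible of it) and "rect" ([left, top, width, height] in pixels, round what is visible of it).
The state is a dict: "clock": time; "qpos": joint angles; "qd": joint speeds; "joint_efforts": joint torques, N m; "position": TCP position; "tool_rot": TCP orientation; "force": force on the tool from outside, world axes, zero at the start; "moment": the same for the moment, N m; "grip_width": finger opening in m; "finger_force": force on a finger pad.
Only numpy, scipy, OpenCV 4.12 (cv2) and the standard library are available. Lean on these libraries where they do the work, as an engineer would, in place of code of your own. Each camera call takes 0.05 s, during which the arm holds its last target. There are 200 camera calls.

## Working session

There is one attempt and no reset: what is moved stays moved. The work goes in short steps, Python scripts to look and compute and a shell command to move; the robot and the scene stay as the last step left them, time stands still between calls to the robot, and variables do not carry over. Pictures are saved under pics/ and viewed, at most 10 in all, crops included, and the job is handed in when it is done.

```bash
ls; mkdir -p pics; python3 - <<'E'
from workcell import monitor, optics
import cv2,numpy as np
s=monitor.observe();print({k:np.round(v,3).tolist() for k,v in s.items()})
ims=[]
for c in("side","top"):
    f=optics.grab_frame(c);ims.append(f["frame"]);cv2.imwrite(f"pics/{c}0.png",f["frame"])
    print(c,f["fovy"],f["cx"],f["cy"],np.round(f["R"],4).tolist(),np.round(f["t"],4).tolist())
    for n in("clamp","bar_center","stop_jaw","carriage","pad","lever","handle","objective_mid","jar_mid","gauge_block_mid"):
        print(n,[(round(float(d["p"]),2),np.round(d["rect"]).tolist()) for d in optics.masks_of(n,c)[:3]])
E
```

```text
pics
{'clock': 0.0, 'qpos': [1.125, 0.522, -0.036, 1.6, 0.021, 1.021, -0.113], 'qd': [0.001, -0.001, -0.001, -0.001, -0.001, -0.0, 0.001], 'joint_efforts': [0.001, -92.712, 1.98, -36.994, 0.018, 0.008, -0.0], 'position': [0.229, -0.581, 0.231], 'tool_rot': [-3.14, 0.0, 0.376], 'force': [-0.251, -0.289, 0.214], 'moment': [-0.015, 0.036, -0.027], 'finger_force': 0.0, 'grip_width': 0.086}
side 47.66805143132339 255.56559858970044 190.48915268443403 [[-0.9989, -0.0418, -0.0208], [-0.005, 0.54, -0.8417], [0.0464, -0.8406, -0.5396]] [0.609, 0.1545, 1.1192]
clamp [(0.92, [212.0, 207.0, 109.0, 133.0])]
bar_center [(0.87, [206.0, 186.0, 34.0, 10.0]), (0.78, [227.0, 201.0, 22.0, 45.0]), (0.59, [276.0, 181.0, 35.0, 19.0])]
stop_jaw [(0.63, [238.0, 199.0, 47.0, 15.0])]
carriage [(0.56, [233.0, 243.0, 52.0, 71.0])]
pad [(0.71, [235.0, 240.0, 55.0, 26.0])]
lever [(0.85, [223.0, 251.0, 93.0, 42.0])]
handle []
objective_mid [(0.72, [176.0, 255.0, 19.0, 29.0])]
jar_mid [(0.69, [283.0, 139.0, 15.0, 25.0])]
gauge_block_mid [(0.67, [178.0, 204.0, 30.0, 24.0])]
top 45.006020310530715 257.22236218083634 195.18531647003527 [[0.0117, -0.9996, -0.0271], [-0.9969, -0.0096, -0.0776], [0.0773, 0.0279, -0.9966]] [-0.1365, 0.6359, 1.1166]
clamp [(0.94, [86.0, 172.0, 185.0, 93.0])]
bar_center [(0.98, [193.0, 176.0, 61.0, 25.0]), (0.55, [292.0, 226.0, 30.0, 48.0]), (0.23, [236.0, 115.0, 34.0, 36.0])]
stop_jaw [(0.64, [252.0, 183.0, 16.0, 56.0])]
carriage [(0.78, [101.0, 183.0, 84.0, 59.0])]
pad [(0.82, [158.0, 185.0, 27.0, 53.0]), (0.41, [104.0, 185.0, 81.0, 56.0])]
lever [(0.61, [116.0, 183.0, 22.0, 82.0]), (0.57, [389.0, 239.0, 31.0, 26.0])]
handle [(0.63, [118.0, 181.0, 20.0, 87.0])]
objective_mid [(0.86, [150.0, 130.0, 21.0, 20.0]), (0.18, [192.0, 176.0, 64.0, 22.0])]
jar_mid [(0.97, [387.0, 241.0, 30.0, 24.0])]
gauge_block_mid [(0.7, [235.0, 115.0, 34.0, 34.0])]
```

```bash
python3 - <<'E'
import cv2,numpy as np
a=cv2.imread("pics/side0.png")[170:350,150:330];b=cv2.imread("pics/top0.png")[100:290,70:330]
a=cv2.resize(a,(540,540),interpolation=cv2.INTER_CUBIC)
b=cv2.resize(b,(780,570),interpolation=cv2.INTER_CUBIC)
cv2.imwrite("pics/a.png",a);cv2.imwrite("pics/b.png",b)
E
```

```text
(no output)
```

View pics/a.png

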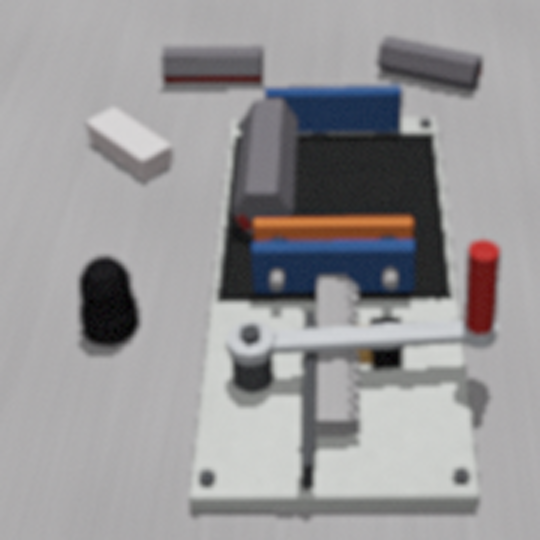

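View pics/b.png

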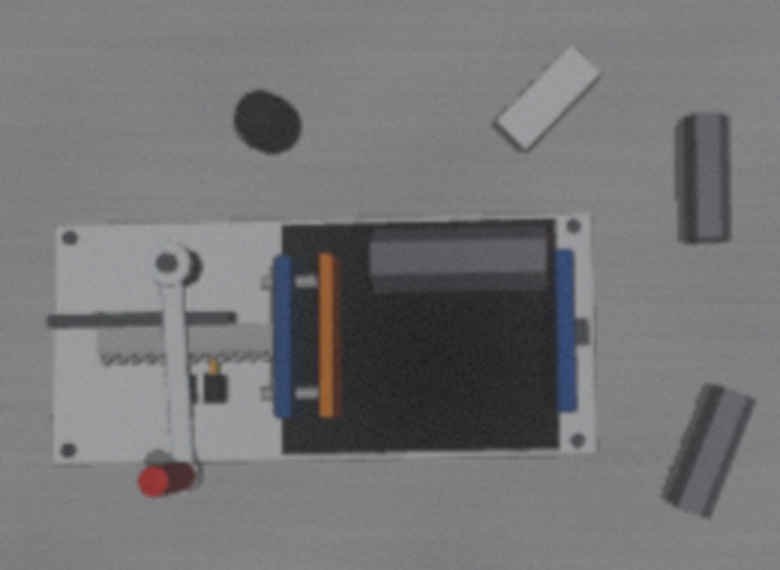

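Side picture: the bar lies at the mat's +x side with its red face low on +x, and the red handle top is at crop (484,250), which is full (311,253). Top picture: the bar spans crop (370–547, 228–292), the handle top is at (155,481), and the plate corners are at (55,228), (592,214), (597,453) and (55,462).

```bash
cat > h.py <<'E'
import numpy as np
from workcell import monitor, optics
from scipy.optimize import least_squares
def cam(c):
    f=optics.grab_frame(c); h=f["frame"].shape[0]
    f["f"]=h/2/np.tan(np.radians(f["fovy"])/2); f["R"]=np.array(f["R"]); f["t"]=np.array(f["t"]); return f
def proj(f,X):
    p=np.atleast_2d(X)@f["R"].T+f["t"]; return p[:,:2]/p[:,2:]*f["f"]+[f["cx"],f["cy"]]
def ray(f,uv,z):
    o=-f["R"].T@f["t"]; d=f["R"].T@np.array([(uv[0]-f["cx"])/f["f"],(uv[1]-f["cy"])/f["f"],1]); return o+d*(z-o[2])/d[2]
E
python3 - <<'E'
from h import *
T=cam("top");S=cam("side")
tc=lambda u,v:np.array([70+u/3,100+v/3]); sc=lambda u,v:np.array([150+u/3,170+v/3])
pts=np.array([[.1,.21,.016],[.1,-.24,.016],[-.1,-.24,.016],[-.1,.21,.016]])
tp=[tc(55,228),tc(592,214),tc(597,453),tc(55,462)]
mp=np.array([[.095,.018,.018],[.095,-.21,.018],[-.095,-.21,.018],[-.095,.018,.018]])
mt=[tc(283,227),tc(555,220),tc(559,447),tc(283,454)]
sp=[sc(191,499),sc(478,499)]
W=lambda p,q:np.c_[p[0]+np.cos(p[2])*q[:,0]-np.sin(p[2])*q[:,1],p[1]+np.sin(p[2])*q[:,0]+np.cos(p[2])*q[:,1],q[:,2]]
def res(p): return np.r_[(proj(T,W(p,pts))-tp).ravel(),(proj(T,W(p,mp))-mt).ravel(),(proj(S,W(p,pts[[0,3]]))-sp).ravel()]
r=least_squares(res,[.55,-.1,0]);print("clamp",r.x,np.round(r.fun,1))
p=r.x
B=lambda X:np.round(np.array([[np.cos(p[2]),np.sin(p[2])],[-np.sin(p[2]),np.cos(p[2])]])@(X[:2]-p[:2]),4)
print("bar top face corners",[ (B(ray(T,tc(*q),.063))) for q in((372,238),(372,276),(545,236),(545,273))])
print("lower edges z=.0405",[ (B(ray(T,tc(*q),.0405))) for q in((370,228),(371,291),(547,288))])
print("stop top front",B(ray(T,tc(556,330),.064)),"pad top front",B(ray(T,tc(334,335),.058)), "pivot",B(ray(T,tc(167,262),.045)))
X=least_squares(lambda x:np.r_[proj(T,x)[0]-tc(155,481),proj(S,x)[0]-sc(484,250)],[.4,.1,.13]).x
X2=ray(S,sc(480,330),.056)
print("handle top",X,B(X),"side bottom",X2,B(X2), B(ray(T,tc(155,481),.131)),ray(T,tc(155,481),.131))
for c,f in(("top",T),("side",S)):
    for d in optics.masks_of("bar_center",c)[:3]: 
        v,u=np.nonzero(d["region"]);print(c,d["p"],B(ray(f,(u.mean(),v.mean()),.045)),len(u))
E
```

```text
clamp [0.59174447 0.08309657 0.03196105] [-0.6 -1.2 -0.1 -0.7 -0.   0.7 -1.3  1.1 -0.6 -0.7  0.1 -0.6  0.3  0.9
 -0.3  0.3 -0.9 -1.1  1.  -1.6]
bar top face corners [array([ 0.077, -0.065]), array([ 0.0466, -0.0647]), array([ 0.0753, -0.2028]), array([ 0.0459, -0.2022])]
lower edges z=.0405 [array([ 0.0878, -0.0598]), array([ 0.0364, -0.0601]), array([ 0.0357, -0.2027])]
stop top front [ 0.0005 -0.21  ] pad top front [ 0.0006 -0.0331] pivot [0.0634 0.105 ]
handle top [0.48060868 0.16727877 0.1279745 ] [-0.1084  0.0877] side bottom [0.48018993 0.17369227 0.056     ] [-0.1086  0.0941] [-0.1079  0.0867] [0.48115187 0.16630698 0.131     ]
top 0.93 [-0.0979 -0.3299] 696
top 0.89 [ 0.0603 -0.1316] 1279
top 0.88 [ 0.1217 -0.3325] 655
side 0.88 [ 0.1195 -0.2936] 397
side 0.81 [-0.0933 -0.2897] 412
side 0.72 [-0.007   0.0887] 10428
```

```bash
python3 -m handwheel '[{"wz":0.172,"claw":40},{"wz":0.172},{"dx":3.06,"dy":-3.25},{"dx":3.06,"dy":-3.25},{"dx":3.06,"dy":-3.25},{"dx":3.06,"dy":-3.25},{"dx":3.06,"dy":-3.25},{"dx":3.06,"dy":-3.25}]' 60; python3 -m handwheel '[{"dx":3.06,"dy":-3.25},{"dx":3.06,"dy":-3.25},{"dx":3.06,"dy":-3.25},{"dx":3.06,"dy":-3.25},{"dx":3.06,"dy":-3.25},{"dx":3.06,"dy":-3.25},{"dx":3.06,"dy":-3.25},{"dx":3.06,"dy":-3.25}]'
cat >> h.py <<'E'
P=[0.59174,0.08310,0.03196]
def base(X):
    c,s=np.cos(P[2]),np.sin(P[2]); d=np.array(X)[:2]-P[:2]; return np.array([c*d[0]+s*d[1],-s*d[0]+c*d[1],X[2]])
def st():
    s=monitor.observe(); print("t",round(s["clock"],2),"base mm",np.round(base(s["position"])*1e3,1),"rpy",np.round(s["tool_rot"],3),"F",np.round(s["force"],1),"w",round(s["grip_width"],4),round(s["finger_force"],1)); return s
E
python3 -c "from h import *;st()"
```

```text
t 1.3 base mm [-383.4 -652.6  231.3] rpy [-3.142  0.     0.376] F [-0.   0.6 -1. ] w 0.0852 0.0schema error: expected keys dx, dy, dz, wx, wy, wz, claw
schema error: expected keys dx, dy, dz, wx, wy, wz, claw
```

```bash
python3 -m handwheel '[{"dx":0,"dy":0,"dz":0,"wx":0,"wy":0,"wz":0.172,"claw":40},{"dx":0,"dy":0,"dz":0,"wx":0,"wy":0,"wz":0.172,"claw":40},{"dx":3.06,"dy":-3.25,"dz":0,"wx":0,"wy":0,"wz":0,"claw":40},{"dx":3.06,"dy":-3.25,"dz":0,"wx":0,"wy":0,"wz":0,"claw":40},{"dx":3.06,"dy":-3.25,"dz":0,"wx":0,"wy":0,"wz":0,"claw":40},{"dx":3.06,"dy":-3.25,"dz":0,"wx":0,"wy":0,"wz":0,"claw":40},{"dx":3.06,"dy":-3.25,"dz":0,"wx":0,"wy":0,"wz":0,"claw":40},{"dx":3.06,"dy":-3.25,"dz":0,"wx":0,"wy":0,"wz":0,"claw":40}]' 60; python3 -c "from h import *;st()"
```

```text
clock: 2.3
position: [0.4076, -0.3795, 0.2315]
tool_rot: [3.141, -0.0, 0.032]
force: [0.3, -0.6, 0.2]
grip_width: 0.0345
finger_force: 0.0
t 2.3 base mm [-198.9 -456.5  231.5] rpy [ 3.141 -0.     0.032] F [ 0.3 -0.6  0.2] w 0.0345 0.0
```

```bash
python3 -m handwheel '[{"dx":3.82,"dy":-4.06,"dz":0,"wx":0,"wy":0,"wz":0,"claw":40},{"dx":3.82,"dy":-4.06,"dz":0,"wx":0,"wy":0,"wz":0,"claw":40},{"dx":3.82,"dy":-4.06,"dz":0,"wx":0,"wy":0,"wz":0,"claw":40},{"dx":3.82,"dy":-4.06,"dz":0,"wx":0,"wy":0,"wz":0,"claw":40},{"dx":3.82,"dy":-4.06,"dz":0,"wx":0,"wy":0,"wz":0,"claw":40},{"dx":3.82,"dy":-4.06,"dz":0,"wx":0,"wy":0,"wz":0,"claw":40},{"dx":3.82,"dy":-4.06,"dz":0,"wx":0,"wy":0,"wz":0,"claw":40},{"dx":3.82,"dy":-4.06,"dz":0,"wx":0,"wy":0,"wz":0,"claw":40}]'; python3 -c "from h import *;st()"
```

```text
clock: 3.3
position: [0.7029, -0.0449, 0.2313]
tool_rot: [3.142, -0.0, 0.032]
force: [0.8, -0.9, 0.2]
grip_width: 0.0342
finger_force: 0.0
t 3.3 base mm [ 107.  -131.5  231.3] rpy [ 3.142 -0.     0.032] F [ 0.8 -0.9  0.2] w 0.0342 0.0
```

```bash
python3 -m handwheel '[{"dx":0,"dy":0,"dz":4,"wx":0,"wy":0,"wz":0,"claw":40},{"dx":0,"dy":0,"dz":4,"wx":0,"wy":0,"wz":0,"claw":40},{"dx":0,"dy":0,"dz":4,"wx":0,"wy":0,"wz":0,"claw":40},{"dx":0,"dy":0,"dz":3,"wx":0,"wy":0,"wz":0,"claw":40},{"dx":0,"dy":0,"dz":2,"wx":0,"wy":0,"wz":0,"claw":40},{"dx":0,"dy":0,"dz":0.95,"wx":0,"wy":0,"wz":0,"claw":40},{"dx":0,"dy":0,"dz":0,"wx":0,"wy":0,"wz":0,"claw":40},{"dx":-0.6,"dy":0,"dz":0,"wx":0,"wy":0,"wz":0,"claw":40}]'; python3 - <<'E'
from h import *; import cv2
st()
f=cam("side");a=f["frame"][180:270,195:315];cv2.imwrite("pics/c.png",cv2.resize(a,(720,540),interpolation=cv2.INTER_CUBIC));st()
E
```

```text
clock: 4.3
position: [0.6964, -0.0465, 0.0529]
tool_rot: [3.142, -0.002, 0.032]
force: [-0.1, 0.2, -1.2]
grip_width: 0.034
finger_force: 0.0
t 4.3 base mm [ 100.5 -132.9   52.9] rpy [ 3.142e+00 -2.000e-03  3.200e-02] F [-0.1  0.2 -1.2] w 0.034 0.0
t 4.35 base mm [  99.5 -133.    52.8] rpy [ 3.141e+00 -1.000e-03  3.200e-02] F [-0.2 -0.3 -0.9] w 0.0342 0.0
```

View pics/c.png

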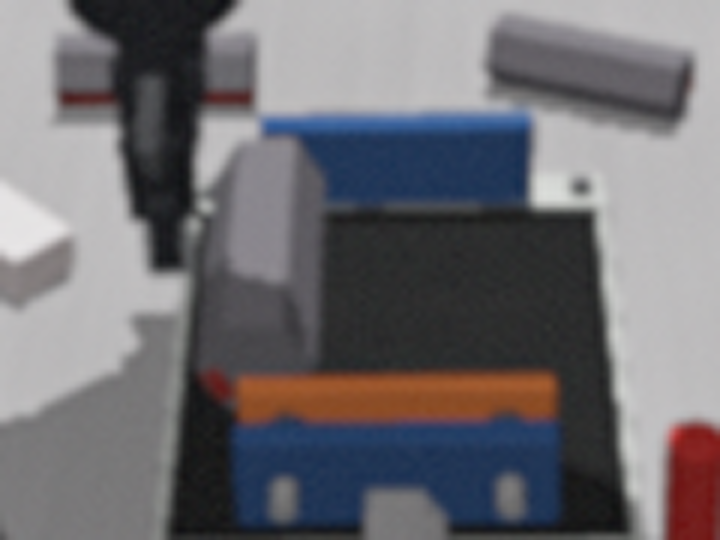

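The two fingertips stand beside the bar's upper +x face, tips at crop (165,265), just short of contact. Now I push on.

```bash
python3 -m handwheel '[{"dx":-0.6,"dy":0,"dz":0,"wx":0,"wy":0,"wz":0,"claw":40},{"dx":-0.3,"dy":0,"dz":0,"wx":0,"wy":0,"wz":0,"claw":40},{"dx":0,"dy":0,"dz":0,"wx":0,"wy":0,"wz":0,"claw":40}]'; python3 -c "from h import *;st()"
```

```text
clock: 4.72
position: [0.6867, -0.0468, 0.0521]
tool_rot: [3.142, -0.0, 0.032]
force: [-0.2, -0.6, -0.3]
grip_width: 0.0344
finger_force: 0.0
t 4.72 base mm [  90.8 -132.9   52.1] rpy [ 3.142 -0.     0.032] F [-0.2 -0.6 -0.3] w 0.0344 0.0
```

```bash
python3 -m handwheel '[{"dx":-0.2,"dy":0,"dz":0,"wx":0,"wy":0,"wz":0,"claw":40},{"dx":0,"dy":0,"dz":0,"wx":0,"wy":0,"wz":0,"claw":40}]'; python3 -m handwheel '[{"dx":-0.2,"dy":0,"dz":0,"wx":0,"wy":0,"wz":0,"claw":40},{"dx":0,"dy":0,"dz":0,"wx":0,"wy":0,"wz":0,"claw":40}]';python3 -m handwheel '[{"dx":-0.2,"dy":0,"dz":0,"wx":0,"wy":0,"wz":0,"claw":40},{"dx":0,"dy":0,"dz":0,"wx":0,"wy":0,"wz":0,"claw":40}]'; python3 -c "from h import *;st()"
```

```text
clock: 4.97
position: [0.6853, -0.0468, 0.0521]
tool_rot: [-3.142, -0.001, 0.032]
force: [3.5, 0.3, 1.8]
grip_width: 0.034
finger_force: 1.7
clock: 5.22
position: [0.6842, -0.0468, 0.0527]
tool_rot: [-3.142, -0.003, 0.032]
force: [5.3, -0.1, 6.6]
grip_width: 0.034
finger_force: 4.3
clock: 5.48
position: [0.683, -0.0469, 0.0534]
tool_rot: [3.142, -0.005, 0.032]
force: [9.2, 0.7, 11.3]
grip_width: 0.0341
finger_force: 6.5
t 5.47 base mm [  87.1 -132.9   53.4] rpy [ 3.142 -0.005  0.032] F [ 9.2  0.7 11.3] w 0.0341 6.5
```

```bash
python3 -m handwheel '[{"dx":-0.2,"dy":0,"dz":-0.3,"wx":0,"wy":0,"wz":0,"claw":40},{"dx":0,"dy":0,"dz":0,"wx":0,"wy":0,"wz":0,"claw":40}]'; python3 -m handwheel '[{"dx":-0.25,"dy":0,"dz":-0.3,"wx":0,"wy":0,"wz":0,"claw":40},{"dx":0,"dy":0,"dz":0,"wx":0,"wy":0,"wz":0,"claw":40}]'; python3 -c "from h import *;st()"
```

```text
clock: 5.72
position: [0.6798, -0.047, 0.0557]
tool_rot: [-3.142, -0.002, 0.032]
force: [4.6, 0.3, 6.4]
grip_width: 0.034
finger_force: 4.0
clock: 5.98
position: [0.6762, -0.0471, 0.058]
tool_rot: [-3.142, 0.0, 0.032]
force: [1.3, 0.3, 4.0]
grip_width: 0.0341
finger_force: 1.6
t 5.97 base mm [  80.2 -132.9   58. ] rpy [-3.142  0.     0.032] F [1.3 0.3 4. ] w 0.0341 1.6
```

```bash
python3 - <<'E'
from h import *; import cv2
f=cam("side");a=f["frame"][180:270,195:315];cv2.imwrite("pics/d.png",cv2.resize(a,(720,540),interpolation=cv2.INTER_CUBIC));st()
E
```

```text
t 6.03 base mm [  80.3 -132.9   57.8] rpy [-3.142 -0.     0.032] F [3.3 0.1 2.2] w 0.0344 1.8
```

View pics/d.png

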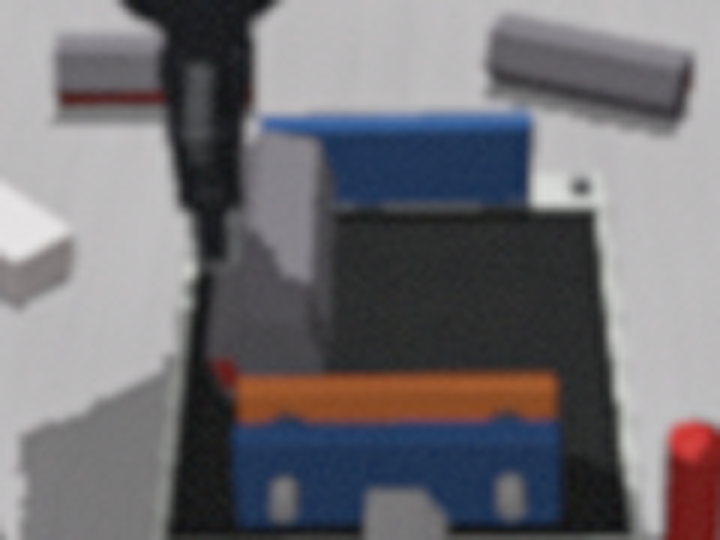

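The bar is tilting about its −x lower edge, which stays at crop (325,365), while its +x edge lifts. I continue along the arc.

```bash
python3 -m handwheel '[{"dx":-0.49,"dy":0,"dz":-0.25,"wx":0,"wy":0,"wz":0,"claw":40},{"dx":0,"dy":0,"dz":0,"wx":0,"wy":0,"wz":0,"claw":40},{"dx":-0.52,"dy":0,"dz":-0.18,"wx":0,"wy":0,"wz":0,"claw":40},{"dx":0,"dy":0,"dz":0,"wx":0,"wy":0,"wz":0,"claw":40}]'; python3 -m handwheel '[{"dx":-0.53,"dy":0,"dz":-0.1,"wx":0,"wy":0,"wz":0,"claw":40},{"dx":0,"dy":0,"dz":0,"wx":0,"wy":0,"wz":0,"claw":40}]';  python3 -m handwheel '[{"dx":-0.3,"dy":0,"dz":-0.04,"wx":0,"wy":0,"wz":0,"claw":40},{"dx":0,"dy":0,"dz":0,"wx":0,"wy":0,"wz":0,"claw":40}]';python3 -c "from h import *;st()"
```

```text
clock: 6.52
position: [0.6658, -0.0475, 0.0622]
tool_rot: [-3.142, 0.0, 0.032]
force: [0.9, 0.2, 1.7]
grip_width: 0.0341
finger_force: 0.9
clock: 6.78
position: [0.6606, -0.0476, 0.0633]
tool_rot: [3.142, 0.0, 0.032]
force: [0.6, 0.3, 4.9]
grip_width: 0.0339
finger_force: 1.7
clock: 7.02
position: [0.6577, -0.0477, 0.0636]
tool_rot: [-3.142, -0.0, 0.032]
force: [0.2, 0.1, 5.0]
grip_width: 0.0342
finger_force: 2.4
t 7.03 base mm [  61.8 -132.8   63.6] rpy [-3.142 -0.     0.032] F [0.2 0.1 5. ] w 0.0342 2.4
```

```bash
python3 -m handwheel '[{"dx":-0.3,"dy":0,"dz":-0.1,"wx":0,"wy":0,"wz":0,"claw":40},{"dx":0,"dy":0,"dz":0,"wx":0,"wy":0,"wz":0,"claw":40}]';  python3 -m handwheel '[{"dx":-0.3,"dy":0,"dz":-0.1,"wx":0,"wy":0,"wz":0,"claw":40},{"dx":0,"dy":0,"dz":0,"wx":0,"wy":0,"wz":0,"claw":40}]';python3 - <<'E'
from h import *; import cv2
a=cam("side")["frame"][180:270,195:315];cv2.imwrite("pics/e.png",cv2.resize(a,(720,540),interpolation=cv2.INTER_CUBIC));st()
E
```

```text
clock: 7.28
position: [0.6544, -0.0479, 0.0643]
tool_rot: [-3.142, 0.001, 0.032]
force: [-0.9, 0.1, 0.1]
grip_width: 0.0341
finger_force: 0.0
clock: 7.52
position: [0.6517, -0.0479, 0.0655]
tool_rot: [3.142, 0.0, 0.032]
force: [0.2, -0.4, 0.4]
grip_width: 0.0344
finger_force: 0.0
t 7.58 base mm [  55.9 -132.8   65.5] rpy [-3.142  0.     0.032] F [-0.2  0.2  0.1] w 0.0341 0.0
```

View pics/e.png

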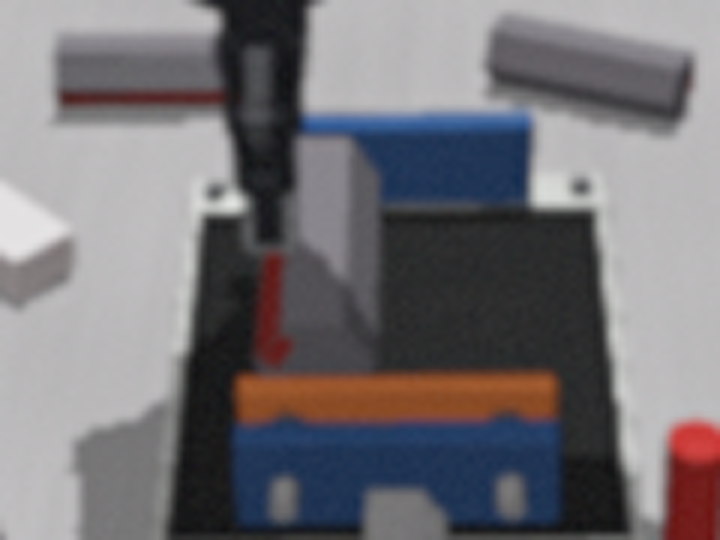

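The first roll is done: the red face is now on the upper +x side (crop 270,310). For the second roll I back off, lower the tips and repeat.

```bash
python3 -m handwheel '[{"dx":1.8,"dy":0,"dz":-0.3,"wx":0,"wy":0,"wz":0,"claw":40},{"dx":0,"dy":0,"dz":1.65,"wx":0,"wy":0,"wz":0,"claw":40},{"dx":0,"dy":0,"dz":0,"wx":0,"wy":0,"wz":0,"claw":40},{"dx":-0.7,"dy":0,"dz":0,"wx":0,"wy":0,"wz":0,"claw":40},{"dx":0,"dy":0,"dz":0,"wx":0,"wy":0,"wz":0,"claw":40}]'; python3 -c "from h import *;st()"; python3 -m handwheel '[{"dx":-0.3,"dy":0,"dz":0,"wx":0,"wy":0,"wz":0,"claw":40},{"dx":0,"dy":0,"dz":0,"wx":0,"wy":0,"wz":0,"claw":40}]';python3 -c "from h import *;st()"
```

```text
clock: 8.2
position: [0.6623, -0.0477, 0.0523]
tool_rot: [3.142, 0.0, 0.032]
force: [0.3, -0.0, 0.5]
grip_width: 0.0339
finger_force: 0.0
t 8.2 base mm [  66.3 -133.    52.3] rpy [3.142 0.    0.032] F [ 0.3 -0.   0.5] w 0.0339 0.0
clock: 8.45
position: [0.6599, -0.0477, 0.0523]
tool_rot: [3.142, -0.0, 0.032]
force: [0.7, -0.3, 0.4]
grip_width: 0.034
finger_force: 0.0
t 8.45 base mm [  63.9 -132.9   52.3] rpy [ 3.142 -0.     0.032] F [ 0.7 -0.3  0.4] w 0.034 0.0
```

```bash
python3 -m handwheel '[{"dx":-0.3,"dy":0,"dz":-0.1,"wx":0,"wy":0,"wz":0,"claw":40},{"dx":-0.27,"dy":0,"dz":-0.2,"wx":0,"wy":0,"wz":0,"claw":40},{"dx":-0.27,"dy":0,"dz":-0.2,"wx":0,"wy":0,"wz":0,"claw":40},{"dx":0,"dy":0,"dz":0,"wx":0,"wy":0,"wz":0,"claw":40}]'; python3 -m handwheel '[{"dx":-0.29,"dy":0,"dz":-0.16,"wx":0,"wy":0,"wz":0,"claw":40},{"dx":-0.29,"dy":0,"dz":-0.16,"wx":0,"wy":0,"wz":0,"claw":40},{"dx":0,"dy":0,"dz":0,"wx":0,"wy":0,"wz":0,"claw":40}]'; python3 -m handwheel '[{"dx":-0.31,"dy":0,"dz":-0.12,"wx":0,"wy":0,"wz":0,"claw":40},{"dx":-0.31,"dy":0,"dz":-0.12,"wx":0,"wy":0,"wz":0,"claw":40},{"dx":0,"dy":0,"dz":0,"wx":0,"wy":0,"wz":0,"claw":40}]'; python3 -c "from h import *;st()"
```

```text
clock: 8.95
position: [0.6515, -0.0479, 0.0573]
tool_rot: [-3.142, -0.0, 0.032]
force: [2.9, 1.1, 3.7]
grip_width: 0.0341
finger_force: 2.3
clock: 9.32
position: [0.6454, -0.0481, 0.0602]
tool_rot: [-3.142, 0.0, 0.032]
force: [0.6, 0.2, 2.8]
grip_width: 0.034
finger_force: 1.7
clock: 9.7
position: [0.639, -0.0483, 0.0625]
tool_rot: [-3.142, 0.001, 0.032]
force: [0.1, -0.4, 0.9]
grip_width: 0.0342
finger_force: 0.6
t 9.7 base mm [  43.1 -132.9   62.5] rpy [-3.142e+00  1.000e-03  3.200e-02] F [ 0.1 -0.4  0.9] w 0.0342 0.6
```

```bash
python3 -m handwheel '[{"dx":-0.32,"dy":0,"dz":-0.07,"wx":0,"wy":0,"wz":0,"claw":40},{"dx":-0.32,"dy":0,"dz":-0.07,"wx":0,"wy":0,"wz":0,"claw":40},{"dx":0,"dy":0,"dz":0,"wx":0,"wy":0,"wz":0,"claw":40}]';  python3 -m handwheel '[{"dx":-0.3,"dy":0,"dz":-0.1,"wx":0,"wy":0,"wz":0,"claw":40},{"dx":-0.2,"dy":0,"dz":-0.1,"wx":0,"wy":0,"wz":0,"claw":40},{"dx":0,"dy":0,"dz":0,"wx":0,"wy":0,"wz":0,"claw":40}]';python3 -c "from h import *;st()"
```

```text
clock: 10.07
position: [0.6327, -0.0486, 0.0639]
tool_rot: [3.142, 0.001, 0.032]
force: [-0.3, -0.8, 0.7]
grip_width: 0.0342
finger_force: 0.0
clock: 10.45
position: [0.628, -0.0487, 0.0661]
tool_rot: [3.142, -0.0, 0.032]
force: [-0.4, -0.4, 0.7]
grip_width: 0.0339
finger_force: 0.0
t 10.45 base mm [  32.1 -132.9   66.1] rpy [ 3.142 -0.     0.032] F [-0.4 -0.4  0.7] w 0.0339 0.0
```

```bash
python3 -m handwheel '[{"dx":0.3,"dy":0,"dz":-2,"wx":0,"wy":0,"wz":0,"claw":40},{"dx":0,"dy":0,"dz":-5,"wx":0,"wy":0,"wz":0,"claw":40},{"dx":0,"dy":0,"dz":-5,"wx":0,"wy":0,"wz":0,"claw":100},{"dx":0,"dy":0,"dz":-4.5,"wx":0,"wy":0,"wz":0,"claw":100},{"dx":-3.5,"dy":-4,"dz":0,"wx":0,"wy":0,"wz":0,"claw":100},{"dx":-3.5,"dy":-4,"dz":0,"wx":0,"wy":0,"wz":0,"claw":100},{"dx":-3.5,"dy":-4,"dz":0,"wx":0,"wy":0,"wz":0,"claw":100},{"dx":-3.7,"dy":-4,"dz":0,"wx":0,"wy":0,"wz":0,"claw":100}]';python3 - <<'E'
from h import *; import cv2
st()
S=cam("side");T=cam("top")
a=cv2.resize(S["frame"][170:350,180:330],(450,540),interpolation=cv2.INTER_CUBIC)
b=cv2.resize(T["frame"][165:275,75:285],(0,0),fx=2.5,fy=2.5,interpolation=cv2.INTER_CUBIC)
cv2.imwrite("pics/f.png",a);cv2.imwrite("pics/g.png",b)
E
```

```text
clock: 11.45
position: [0.4829, 0.108, 0.2311]
tool_rot: [-3.141, -0.0, 0.032]
force: [0.6, 0.6, 0.6]
grip_width: 0.0857
finger_force: 0.0
t 11.45 base mm [-108.    28.4  231.1] rpy [-3.141 -0.     0.032] F [0.6 0.6 0.6] w 0.0857 0.0
```

View pics/f.png

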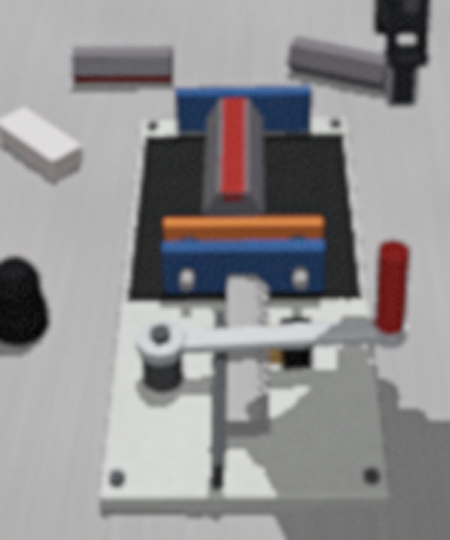

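The red face is on top, at crop (232,150), and the bar lies square to the jaws. Next I take the handle.

```bash
python3 -m handwheel '[{"dx":0.05,"dy":-3,"dz":0,"wx":0,"wy":0,"wz":0,"claw":100},{"dx":0,"dy":-2.86,"dz":0,"wx":0,"wy":0,"wz":0,"claw":100},{"dx":0,"dy":0,"dz":4,"wx":0,"wy":0,"wz":0,"claw":100},{"dx":0,"dy":0,"dz":4,"wx":0,"wy":0,"wz":0,"claw":100},{"dx":0,"dy":0,"dz":4,"wx":0,"wy":0,"wz":0,"claw":100},{"dx":0,"dy":0,"dz":3.2,"wx":0,"wy":0,"wz":0,"claw":100},{"dx":0,"dy":0,"dz":0,"wx":0,"wy":0,"wz":0,"claw":100}]'; python3 -m handwheel '[{"dx":0,"dy":0,"dz":0,"wx":0,"wy":0,"wz":0,"claw":20},{"dx":0,"dy":0,"dz":0,"wx":0,"wy":0,"wz":0,"claw":0},{"dx":0,"dy":0,"dz":0,"wx":0,"wy":0,"wz":0,"claw":0},{"dx":0,"dy":0,"dz":0,"wx":0,"wy":0,"wz":0,"claw":0},{"dx":0,"dy":0,"dz":0,"wx":0,"wy":0,"wz":0,"claw":0},{"dx":0,"dy":0,"dz":0,"wx":0,"wy":0,"wz":0,"claw":0}]' 25; python3 -c "from h import *;st()"
```

```text
clock: 12.42
position: [0.4818, 0.1649, 0.0775]
tool_rot: [3.14, 0.003, 0.032]
force: [-0.3, 0.5, 0.7]
grip_width: 0.0856
finger_force: 0.0
clock: 13.18
position: [0.4832, 0.1656, 0.0797]
tool_rot: [-3.141, -0.001, 0.032]
force: [-0.9, -0.1, 10.0]
grip_width: 0.0235
finger_force: 26.0
t 13.18 base mm [-105.9   85.9   79.7] rpy [-3.141e+00 -1.000e-03  3.200e-02] F [-0.9 -0.1 10. ] w 0.0235 26.0
```

```bash
python3 -m handwheel '[{"dx":-0.05,"dy":-0.7,"dz":-0.2,"wx":0,"wy":0,"wz":0,"claw":0},{"dx":-0.05,"dy":-0.7,"dz":0,"wx":0,"wy":0,"wz":0,"claw":0},{"dx":0,"dy":-0.7,"dz":0,"wx":0,"wy":0,"wz":0,"claw":0},{"dx":0.05,"dy":-0.7,"dz":0,"wx":0,"wy":0,"wz":0,"claw":0},{"dx":0.05,"dy":-0.7,"dz":0,"wx":0,"wy":0,"wz":0,"claw":0},{"dx":0,"dy":0,"dz":0,"wx":0,"wy":0,"wz":0,"claw":0}]';python3 -c "from h import *;st()";python3 -m handwheel '[{"dx":0,"dy":-0.2,"dz":0,"wx":0,"wy":0,"wz":0,"claw":0},{"dx":0,"dy":0,"dz":0,"wx":0,"wy":0,"wz":0,"claw":0}]';python3 -m handwheel '[{"dx":0,"dy":-0.2,"dz":0,"wx":0,"wy":0,"wz":0,"claw":0},{"dx":0,"dy":0,"dz":0,"wx":0,"wy":0,"wz":0,"claw":0}]';python3 -m handwheel '[{"dx":0,"dy":-0.2,"dz":0,"wx":0,"wy":0,"wz":0,"claw":0},{"dx":0,"dy":0,"dz":0,"wx":0,"wy":0,"wz":0,"claw":0}]';python3 -c "from h import *;st()"
```

```text
clock: 13.92
position: [0.4806, 0.2008, 0.0806]
tool_rot: [3.141, 0.002, 0.032]
force: [-5.2, -1.4, -9.0]
grip_width: 0.0234
finger_force: 28.9
t 13.93 base mm [-107.4  121.1   80.6] rpy [3.141e+00 2.000e-03 3.200e-02] F [-5.2 -1.4 -9. ] w 0.0234 28.9
clock: 14.18
position: [0.4806, 0.2021, 0.0806]
tool_rot: [3.14, 0.002, 0.032]
force: [-3.9, -4.4, -9.2]
grip_width: 0.0232
finger_force: 29.0
clock: 14.42
position: [0.4805, 0.2023, 0.0806]
tool_rot: [3.138, 0.003, 0.03]
force: [-4.2, -14.7, -5.0]
grip_width: 0.0232
finger_force: 29.7
clock: 14.68
position: [0.4805, 0.2024, 0.0805]
tool_rot: [3.136, 0.003, 0.029]
force: [-4.4, -25.4, -1.2]
grip_width: 0.0232
finger_force: 30.8
t 14.68 base mm [-107.4  122.8   80.5] rpy [3.136e+00 3.000e-03 2.900e-02] F [ -4.4 -25.4  -1.2] w 0.0232 30.8
```

```bash
python3 -m handwheel '[{"dx":-0.05,"dy":0.8,"dz":0.1,"wx":0,"wy":0,"wz":0,"claw":0},{"dx":-0.05,"dy":0.8,"dz":0,"wx":0,"wy":0,"wz":0,"claw":0},{"dx":0,"dy":0.8,"dz":0,"wx":0,"wy":0,"wz":0,"claw":0},{"dx":0.05,"dy":0.8,"dz":0,"wx":0,"wy":0,"wz":0,"claw":0},{"dx":0.1,"dy":0.8,"dz":0,"wx":0,"wy":0,"wz":0,"claw":0},{"dx":0,"dy":0.4,"dz":0,"wx":0,"wy":0,"wz":0,"claw":0},{"dx":0,"dy":0,"dz":0,"wx":0,"wy":0,"wz":0,"claw":0}]';python3 -c "from h import *;st()";python3 -m handwheel '[{"dx":0,"dy":0.2,"dz":0,"wx":0,"wy":0,"wz":0,"claw":0},{"dx":0,"dy":0,"dz":0,"wx":0,"wy":0,"wz":0,"claw":0}]';python3 -m handwheel '[{"dx":0,"dy":0.2,"dz":0,"wx":0,"wy":0,"wz":0,"claw":0},{"dx":0,"dy":0,"dz":0,"wx":0,"wy":0,"wz":0,"claw":0}]';python3 -c "from h import *;st()"
cat >> h.py <<'E'
def gap():
    T=cam("top"); import cv2
    hsv=cv2.cvtColor(T["frame"],cv2.COLOR_BGR2HSV)
    O=cv2.inRange(hsv,(5,120,60),(22,255,255))
    v,u=np.nonzero(O[170:250,130:260]);u+=130;v+=170
    # orange: front edge (right side, lower -y)
    print("orange cols pct",np.percentile(u,[1,5,50,95,99]),len(u))
    def at(z,uv): return np.round(base(ray(T,uv,z))[1]*1e3,1)
    print("pad front y mm",at(.058,(np.percentile(u,97)+.5,np.median(v))))
    R=cv2.inRange(hsv,(0,110,50),(5,255,255))|cv2.inRange(hsv,(170,110,50),(180,255,255))
    v,u=np.nonzero(R[170:230,170:270]);u+=170;v+=170
    print("red y mm",at(.063,(u.min(),np.median(v))),at(.063,(u.max()+1,np.median(v))),len(u))
    return T
E
python3 -c "from h import *;gap()"
```

```text
clock: 15.55
position: [0.4832, 0.1638, 0.0804]
tool_rot: [-3.14, -0.0, 0.034]
force: [-4.1, 3.7, 0.5]
grip_width: 0.0231
finger_force: 29.9
t 15.55 base mm [-105.9   84.1   80.4] rpy [-3.14  -0.     0.034] F [-4.1  3.7  0.5] w 0.0231 29.9
clock: 15.8
position: [0.4833, 0.1621, 0.0805]
tool_rot: [-3.14, -0.0, 0.034]
force: [-5.0, 4.5, -0.0]
grip_width: 0.0228
finger_force: 29.8
clock: 16.05
position: [0.4834, 0.1602, 0.0805]
tool_rot: [-3.14, -0.001, 0.034]
force: [-4.1, 4.4, 0.0]
grip_width: 0.0231
finger_force: 29.8
t 16.05 base mm [-105.8   80.5   80.5] rpy [-3.14e+00 -1.00e-03  3.40e-02] F [-4.1  4.4  0. ] w 0.0231 29.8
orange cols pct [182. 182. 184. 187. 187.] 308
pad front y mm -47.9
red y mm -62.0 -204.6 479
```

```bash
python3 -m handwheel '[{"dx":0,"dy":0.2,"dz":0,"wx":0,"wy":0,"wz":0,"claw":0},{"dx":0,"dy":0,"dz":0,"wx":0,"wy":0,"wz":0,"claw":0}]';python3 -m handwheel '[{"dx":0,"dy":0.2,"dz":0,"wx":0,"wy":0,"wz":0,"claw":0},{"dx":0,"dy":0,"dz":0,"wx":0,"wy":0,"wz":0,"claw":0}]';python3 -c "from h import *;st();gap()"
```

```text
clock: 16.35
position: [0.4834, 0.1597, 0.0805]
tool_rot: [-3.138, -0.001, 0.035]
force: [-5.2, 14.5, -3.2]
grip_width: 0.0227
finger_force: 29.8
clock: 16.6
position: [0.4834, 0.1596, 0.0805]
tool_rot: [-3.136, -0.002, 0.037]
force: [-6.0, 25.0, -6.6]
grip_width: 0.0232
finger_force: 30.2
t 16.6 base mm [-105.8   80.    80.5] rpy [-3.136e+00 -2.000e-03  3.700e-02] F [-6.  25.  -6.6] w 0.0232 30.2
orange cols pct [182. 182. 184. 187. 187.] 313
pad front y mm -47.9
red y mm -62.0 -204.6 479
```

```bash
python3 -m handwheel '[{"dx":-0.05,"dy":-0.7,"dz":0,"wx":0,"wy":0,"wz":0,"claw":0},{"dx":-0.05,"dy":-0.7,"dz":0,"wx":0,"wy":0,"wz":0,"claw":0},{"dx":-0.05,"dy":-0.7,"dz":0,"wx":0,"wy":0,"wz":0,"claw":0},{"dx":0,"dy":-0.7,"dz":0,"wx":0,"wy":0,"wz":0,"claw":0},{"dx":0.05,"dy":-0.7,"dz":0,"wx":0,"wy":0,"wz":0,"claw":0},{"dx":0.05,"dy":-0.7,"dz":0,"wx":0,"wy":0,"wz":0,"claw":0},{"dx":0.05,"dy":-0.7,"dz":0,"wx":0,"wy":0,"wz":0,"claw":0},{"dx":0,"dy":0,"dz":0,"wx":0,"wy":0,"wz":0,"claw":0}]';python3 -c "from h import *;st()";python3 -m handwheel '[{"dx":-0.05,"dy":0.7,"dz":0,"wx":0,"wy":0,"wz":0,"claw":0},{"dx":-0.05,"dy":0.7,"dz":0,"wx":0,"wy":0,"wz":0,"claw":0},{"dx":-0.05,"dy":0.7,"dz":0,"wx":0,"wy":0,"wz":0,"claw":0},{"dx":0,"dy":0.7,"dz":0,"wx":0,"wy":0,"wz":0,"claw":0},{"dx":0.05,"dy":0.7,"dz":0,"wx":0,"wy":0,"wz":0,"claw":0},{"dx":0.05,"dy":0.7,"dz":0,"wx":0,"wy":0,"wz":0,"claw":0},{"dx":0.05,"dy":0.7,"dz":0,"wx":0,"wy":0,"wz":0,"claw":0},{"dx":0,"dy":0,"dz":0,"wx":0,"wy":0,"wz":0,"claw":0}]';python3 -c "from h import *;st();gap()"
```

```text
clock: 17.65
position: [0.4817, 0.2023, 0.0802]
tool_rot: [3.139, 0.001, 0.031]
force: [-6.2, -10.5, 10.3]
grip_width: 0.0232
finger_force: 30.9
t 17.65 base mm [-106.2  122.7   80.2] rpy [3.139e+00 1.000e-03 3.100e-02] F [ -6.2 -10.5  10.3] w 0.0232 30.9
clock: 18.65
position: [0.4828, 0.1595, 0.0803]
tool_rot: [-3.136, -0.0, 0.036]
force: [-11.8, 28.4, -2.2]
grip_width: 0.0234
finger_force: 30.8
t 18.65 base mm [-106.4   79.9   80.3] rpy [-3.136 -0.     0.036] F [-11.8  28.4  -2.2] w 0.0234 30.8
orange cols pct [187. 187. 189. 192. 192.] 308
pad front y mm -59.9
red y mm -62.0 -204.6 482
```

```bash
python3 -m handwheel '[{"dx":0,"dy":-0.7,"dz":0,"wx":0,"wy":0,"wz":0,"claw":0},{"dx":-0.05,"dy":-0.7,"dz":0,"wx":0,"wy":0,"wz":0,"claw":0},{"dx":0,"dy":-0.7,"dz":0,"wx":0,"wy":0,"wz":0,"claw":0},{"dx":0,"dy":-0.7,"dz":0,"wx":0,"wy":0,"wz":0,"claw":0},{"dx":0.05,"dy":-0.7,"dz":0,"wx":0,"wy":0,"wz":0,"claw":0},{"dx":0.05,"dy":-0.7,"dz":0,"wx":0,"wy":0,"wz":0,"claw":0},{"dx":0.05,"dy":-0.7,"dz":0,"wx":0,"wy":0,"wz":0,"claw":0},{"dx":0,"dy":0,"dz":0,"wx":0,"wy":0,"wz":0,"claw":0}]';python3 -c "from h import *;st()";python3 -m handwheel '[{"dx":-0.05,"dy":0.7,"dz":0,"wx":0,"wy":0,"wz":0,"claw":0},{"dx":-0.05,"dy":0.7,"dz":0,"wx":0,"wy":0,"wz":0,"claw":0},{"dx":-0.05,"dy":0.7,"dz":0,"wx":0,"wy":0,"wz":0,"claw":0},{"dx":0,"dy":0.7,"dz":0,"wx":0,"wy":0,"wz":0,"claw":0},{"dx":0.05,"dy":0.7,"dz":0,"wx":0,"wy":0,"wz":0,"claw":0},{"dx":0.05,"dy":0.7,"dz":0,"wx":0,"wy":0,"wz":0,"claw":0},{"dx":0.05,"dy":0.7,"dz":0,"wx":0,"wy":0,"wz":0,"claw":0},{"dx":0,"dy":0,"dz":0,"wx":0,"wy":0,"wz":0,"claw":0}]';python3 - <<'E'
from h import *; import cv2
st();T=gap();S=cam("side")
b=cv2.resize(T["frame"][165:275,75:285],(0,0),fx=3.5,fy=3.5,interpolation=cv2.INTER_CUBIC)
cv2.imwrite("pics/i.png",b)
E
```

```text
clock: 19.7
position: [0.4827, 0.2023, 0.0801]
tool_rot: [3.139, 0.001, 0.031]
force: [-5.0, -9.9, 7.2]
grip_width: 0.0228
finger_force: 30.8
t 19.7 base mm [-105.1  122.7   80.1] rpy [3.139e+00 1.000e-03 3.100e-02] F [-5.  -9.9  7.2] w 0.0228 30.8
clock: 20.7
position: [0.4839, 0.1596, 0.0801]
tool_rot: [-3.136, -0.0, 0.036]
force: [-9.9, 30.2, -3.9]
grip_width: 0.0231
finger_force: 30.8
t 20.7 base mm [-105.4   79.9   80.1] rpy [-3.136 -0.     0.036] F [-9.9 30.2 -3.9] w 0.0231 30.8
orange cols pct [192. 192. 194. 197. 197.] 301
pad front y mm -71.8
red y mm -69.2 -209.4 465
```

View pics/i.png

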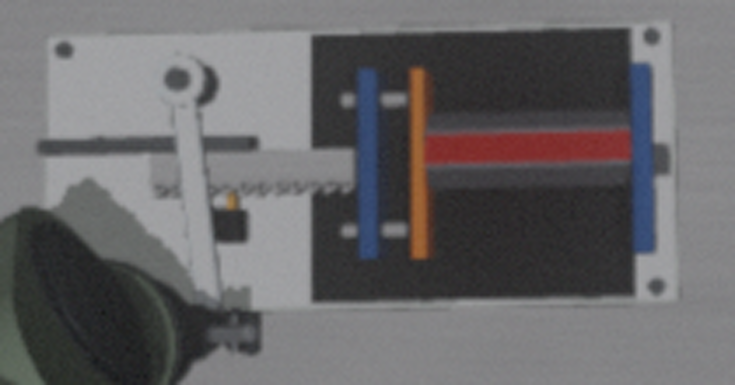

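After three strokes the bar is against the fixed jaw at crop (632,147). The gap between jaw and pad (377–411) is unchanged, so the pad is not compressed yet, and one more stroke should press it in about 12 mm.

```bash
python3 -m handwheel '[{"dx":0,"dy":-0.7,"dz":0,"wx":0,"wy":0,"wz":0,"claw":0},{"dx":-0.05,"dy":-0.7,"dz":0,"wx":0,"wy":0,"wz":0,"claw":0},{"dx":0,"dy":-0.7,"dz":0,"wx":0,"wy":0,"wz":0,"claw":0},{"dx":0,"dy":-0.7,"dz":0,"wx":0,"wy":0,"wz":0,"claw":0},{"dx":0.05,"dy":-0.7,"dz":0,"wx":0,"wy":0,"wz":0,"claw":0},{"dx":0.05,"dy":-0.7,"dz":0,"wx":0,"wy":0,"wz":0,"claw":0},{"dx":0.05,"dy":-0.7,"dz":0,"wx":0,"wy":0,"wz":0,"claw":0},{"dx":0,"dy":0,"dz":0,"wx":0,"wy":0,"wz":0,"claw":0}]';python3 -c "from h import *;st();gap()";python3 -m handwheel '[{"dx":-0.05,"dy":0.7,"dz":0,"wx":0,"wy":0,"wz":0,"claw":0},{"dx":-0.05,"dy":0.7,"dz":0,"wx":0,"wy":0,"wz":0,"claw":0},{"dx":-0.05,"dy":0.7,"dz":0,"wx":0,"wy":0,"wz":0,"claw":0},{"dx":0,"dy":0.7,"dz":0,"wx":0,"wy":0,"wz":0,"claw":0},{"dx":0.05,"dy":0.7,"dz":0,"wx":0,"wy":0,"wz":0,"claw":0},{"dx":0.05,"dy":0.7,"dz":0,"wx":0,"wy":0,"wz":0,"claw":0},{"dx":0.05,"dy":0.7,"dz":0,"wx":0,"wy":0,"wz":0,"claw":0},{"dx":0,"dy":0,"dz":0,"wx":0,"wy":0,"wz":0,"claw":0}]';python3 - <<'E'
from h import *; import cv2
st();T=gap()
b=cv2.resize(T["frame"][165:275,75:285],(0,0),fx=3.5,fy=3.5,interpolation=cv2.INTER_CUBIC)
cv2.imwrite("pics/j.png",b)
E
```

```text
clock: 21.8
position: [0.4838, 0.2024, 0.08]
tool_rot: [3.14, 0.001, 0.031]
force: [-5.5, -9.6, 6.2]
grip_width: 0.023
finger_force: 30.7
t 21.8 base mm [-104.1  122.7   80. ] rpy [3.14e+00 1.00e-03 3.10e-02] F [-5.5 -9.6  6.2] w 0.023 30.7
orange cols pct [190. 190. 193. 195. 196.] 299
pad front y mm -69.4
red y mm -69.2 -209.4 473
clock: 22.85
position: [0.4841, 0.1596, 0.08]
tool_rot: [-3.136, 0.001, 0.037]
force: [-15.2, 30.4, -1.1]
grip_width: 0.0235
finger_force: 31.1
t 22.85 base mm [-105.1   79.9   80. ] rpy [-3.136e+00  1.000e-03  3.700e-02] F [-15.2  30.4  -1.1] w 0.0235 31.1
orange cols pct [192. 192. 194. 197. 197.] 296
pad front y mm -71.8
red y mm -69.2 -209.4 468
```

View pics/j.png

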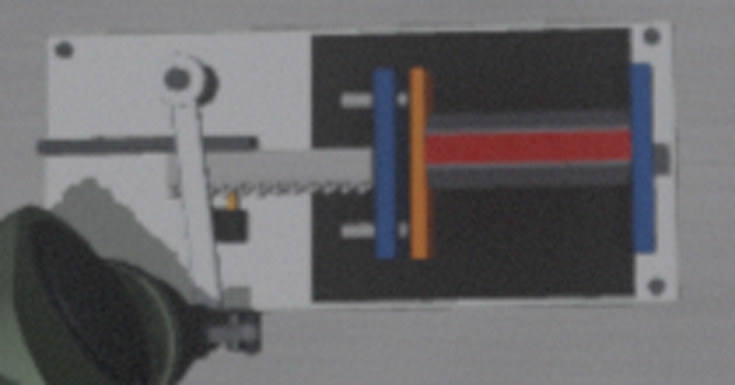

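The pad is now pushed in: the gap went from 34 to 16 px, about 11–12 mm of 22. I relax, let go and lift away.

```bash
python3 -m handwheel '[{"dx":-0.2,"dy":-0.4,"dz":0,"wx":0,"wy":0,"wz":0,"claw":0},{"dx":0,"dy":0,"dz":0,"wx":0,"wy":0,"wz":0,"claw":0}]';python3 -m handwheel '[{"dx":0,"dy":0,"dz":0,"wx":0,"wy":0,"wz":0,"claw":100},{"dx":0,"dy":0,"dz":0,"wx":0,"wy":0,"wz":0,"claw":100},{"dx":0,"dy":0,"dz":0,"wx":0,"wy":0,"wz":0,"claw":100},{"dx":0,"dy":0,"dz":0,"wx":0,"wy":0,"wz":0,"claw":100},{"dx":0,"dy":0,"dz":-3,"wx":0,"wy":0,"wz":0,"claw":100},{"dx":0,"dy":0,"dz":-5,"wx":0,"wy":0,"wz":0,"claw":100},{"dx":0,"dy":0,"dz":-5,"wx":0,"wy":0,"wz":0,"claw":100},{"dx":0,"dy":0,"dz":-3,"wx":0,"wy":0,"wz":0,"claw":100}]';python3 -m handwheel '[{"dx":0,"dy":0,"dz":0,"wx":0,"wy":0,"wz":0,"claw":100},{"dx":0,"dy":0,"dz":0,"wx":0,"wy":0,"wz":0,"claw":100},{"dx":0,"dy":0,"dz":0,"wx":0,"wy":0,"wz":0,"claw":100},{"dx":0,"dy":0,"dz":0,"wx":0,"wy":0,"wz":0,"claw":100},{"dx":0,"dy":0,"dz":0,"wx":0,"wy":0,"wz":0,"claw":100},{"dx":0,"dy":0,"dz":0,"wx":0,"wy":0,"wz":0,"claw":100}]';python3 - <<'E'
from h import *; import cv2
st();T=gap();S=cam("side")
b=cv2.resize(T["frame"][165:275,75:285],(0,0),fx=2.6,fy=2.6,interpolation=cv2.INTER_CUBIC)
a=cv2.resize(S["frame"][170:350,180:330],(239,286))
cv2.imwrite("pics/k.png",np.hstack([b[:286],a]));print(b.shape)
E
```

```text
clock: 23.15
position: [0.484, 0.1601, 0.0801]
tool_rot: [-3.14, -0.002, 0.033]
force: [0.1, 8.4, -7.0]
grip_width: 0.0234
finger_force: 29.6
clock: 24.15
position: [0.4839, 0.1585, 0.2425]
tool_rot: [-3.141, -0.002, 0.032]
force: [-0.2, 0.1, -0.3]
grip_width: 0.0859
finger_force: 0.0
clock: 24.9
position: [0.4835, 0.1585, 0.2399]
tool_rot: [3.142, 0.0, 0.032]
force: [-0.0, -0.3, 0.1]
grip_width: 0.0855
finger_force: 0.0
t 24.9 base mm [-105.8   78.8  239.9] rpy [3.142 0.    0.032] F [-0.  -0.3  0.1] w 0.0855 0.0
orange cols pct [192. 192. 194. 197. 197.] 293
pad front y mm -71.8
red y mm -69.2 -209.4 469
(286, 546, 3)
```

View pics/k.png

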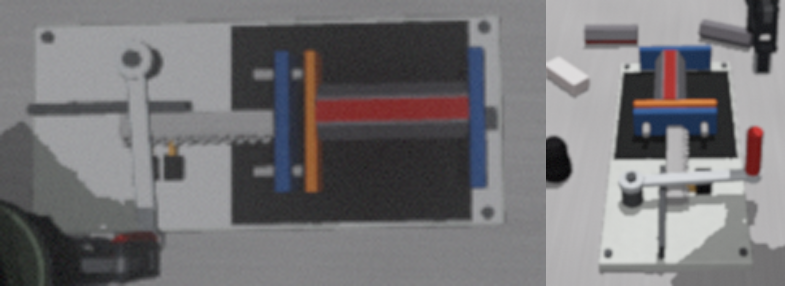

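Released: red is on top, the bar is held against the fixed jaw, and the pad is pushed in by about 10 mm (gap 290–304). The robot is clear.

```bash
python3 -c "from workcell import job_done;print(job_done())"
```

```text
the job is handed in; nothing more can be done
None
```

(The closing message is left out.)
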